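Restock the red spice lane, oldest tin first

TASK

Restock the red lane of the spice rack first-in-first-out: slide the two old red-lidded tins forward along their lane, without lifting them out, until the first stands against the front lip with the other right behind it, then take the new red-lidded tin from the thali, set it in the same lane behind them and close it up so that the three stand in a tight row. Keep every tin upright, do not ram the old ones into the lip or let the new one drop, and leave the other tins and everything else on the table where they are.

Things in the scene. Friction and masses are not known exactly. Their poses are not given: they have to be found in the camera images.
- rack: Fixed bamboo rack for spice tins, 242 x 192 mm: three straight open-topped lanes side by side, centre lines at y = -63, 0, +63 mm. Origin on the table under its middle; x along the lanes from the front lip (robot's side) to the back stop, y across, z up. Lane floor 28 mm above the table. Lip, stop, dividers and sides are 3 mm thick and stand 30 mm above the lane floor.
- tag_red: Red label clip on the outside of the front lip of the red lane, which may be any of the three. Its origin lies on that lane's floor, mid-width, at the lip's inner face; x along the lane to the back stop, y across, z up. Each lane is 236 mm long and 60 mm wide inside; the clip does not stick into it.
- old_front: spice tin, round, 54 mm across and 70 mm tall, about 0.16 kg, steel with a white paper label and a red plastic lid; origin at the centre of its underside, z up its axis; loose. One of the two old ones in the red lane: the one nearer the front lip. At the start it stands well back in the lane, just in front of the other.
- old_rear: spice tin, round, 54 mm across and 70 mm tall, about 0.16 kg, steel with a white paper label and a red plastic lid; origin at the centre of its underside, z up its axis; loose. The other old one in the red lane, standing behind old_front; at the start it is 40 to 50 mm short of the back stop (too little room for another tin).
- new_tin: spice tin, round, 54 mm across and 70 mm tall, about 0.16 kg, steel with a white paper label and a red plastic lid; origin at the centre of its underside, z up its axis; loose. The new one; at the start it stands upright on the flat of the steel thali, whose surface is 3 mm above the table.
- thali: Round steel plate, 290 mm across, with a flared rim about 20 mm high and a flat 3 mm thick floor with two round katori slots towards its +x side; origin at the centre of its underside; loose, 0.55 kg. Carries the new tin and a katori.
- katori: Small steel bowl, 74 mm across and 34 mm tall, standing in one of the thali's slots; origin at the centre of its underside; loose.
- jug_lid: Yellow plastic jug lid, a disc 112 mm across, 25 mm tall with its grip bar, lying on the table; origin at the centre of its underside; loose.
- glass_1: Steel drinking glass, 72 mm across, 105 mm tall; origin at the centre of its underside; loose.
- glass_2: Steel drinking glass like glass_1, farther back on the table.
- sugar_pot: White ceramic sugar pot with a blue band, about 95 mm across, 98 mm tall; origin at the centre of its underside; loose.
- green_a: spice tin, round, 54 mm across and 70 mm tall, about 0.16 kg, steel with a white paper label and a green plastic lid; origin at the centre of its underside, z up its axis; loose. The front one in the green lane, standing at the lip.
- green_b: spice tin, round, 54 mm across and 70 mm tall, about 0.16 kg, steel with a white paper label and a green plastic lid; origin at the centre of its underside, z up its axis; loose. The second one in the green lane, close behind green_a.
- blue_a: spice tin, round, 54 mm across and 70 mm tall, about 0.16 kg, steel with a white paper label and a blue plastic lid; origin at the centre of its underside, z up its axis; loose. The front one in the blue lane, standing at the lip.
- blue_b: spice tin, round, 54 mm across and 70 mm tall, about 0.16 kg, steel with a white paper label and a blue plastic lid; origin at the centre of its underside, z up its axis; loose. The second one in the blue lane, close behind blue_a.
Things that resemble listed ones, but are neither listed nor needed, are in the scene too. Leave any pink or yellow look-alike of the old_rear alone.

How it is judged:
By the outcome, as a careful person would: the job done as asked, in the order asked, and still so for the second after the job is handed in, with the robot touching nothing.
It also fails if it takes over 64 s, if anything falls off the work surface, if the arm or the gripper's body presses on something with over 40 N, if the wrist force passes 120 N, or if a joint passes its speed limit or range.

ROBOT

A 7-joint arm with a two-finger parallel gripper is mounted at the origin on the work surface. World frame = base frame: x ahead of the robot, y to its left, z up, the work surface at z = 0. Lengths are in m, angles in rad, forces in N, time in s.
With the tool pointing down it reaches from about 0.425 to 0.925 m from the base axis. Payload 6.8 kg.
Tool frame: the origin (TCP) lies between the finger pads; the fingertips stand 17 mm ahead of it and the grasp point (between the pads) lies 2 mm behind it; z points along the fingers, x is the direction in which the jaws open and shut, and the axes are right-handed (so a half turn about z gives the same grasp; the last joint's range is limited). The gripper opens to 85 mm and grips with 20 to 120 N. Pads are 22 mm wide; open, the fingers measure 114 mm over their backs; the gripper's body (76 mm by 85 mm) begins 54 mm behind the grasp point. The pads swing forward as they close: fully open they stand 13 mm farther back than shut.
Start: joints at [-1.355, 0.477, 0.022, 1.555, -0.011, 1.109, -0.083], TCP at [0.215, 0.64, 0.248] pointing down, gripper open.
Joint ranges: [-2.96, 2.96], [-0.34, 2.1], [-1.41, 1.46], [0.24, 2.44], [-1.37, 4.51], [0.17, 1.92], [-2.96, 2.96]. Speed limits (rad/s): [2.39, 2.39, 3.14, 3.14, 3.14, 3.14, 3.14].

INTERFACE

Orientations are given as a unit quaternion [w, x, y, z].
In Python, from station import readout, read_camera, get_calibration, bot, models gives the robot as it stands.
- The arm moves only by the tool carry_out, never from a script. Its argument "deltas" is a list of rows, each a list of 2 entries, a list of its own where there are three numbers: the shift along the tool's x, y, z in cm, then the turn about the tool's z in degrees. A call has 1 to 10 rows; each row is the pose to reach, as a shift and turn from the pose measured when the call began, along the tool's axes at that moment; what a row does not reach only later rows make up. A row lasts 1/8 s, in which the tool goes at most 62.5 mm and 10.7 degrees, less where a joint would pass 70% of its speed; a pose out of reach is approached as far as the arm can. A call with a gripper value outside its range is refused whole. "hand" is the opening, from 0 (shut) to 1 (fully open), set as the call begins (left out, the last holds). The fingers move at their own pace and stop on an object; "newtons" is the grip in N (left out, the last holds). Time passes only in rows, so rows that repeat a pose let the fingers close. It gives the time, the measured TCP pose, the force and the opening at its end, in the units of the state.
- readout.get_obs(): the state, without advancing time (a new reading comes with each control period).
- read_camera(name): name is "scene" or "top" or "wrist"; returns the picture (384x512x3 uint8, red, green, blue); there is no depth.
- get_calibration(name): a dict with "fov_y" (degrees; the focal length in pixels is half the picture's height over the tangent of half this angle, whatever the lens; pixels are square), "cx", "cy" (the principal point, pixels), "world_from_camera" (4x4, takes a point from camera to world coordinates). Camera axes: x right, y down, z forward; pixel columns grow to the right and rows downward; lengths in m; the calibration is good to about 2 mm. A picture is of the moment at which its call begins: read the wrist's pose just before it. get_calibration takes no time and is no camera call; for the wrist camera it gives the pose at the moment of the call.
- bot.hand_in(): hands the job in, once; it reports no verdict.
Trained networks look in the newest picture that a camera, given by its name, has taken for a name from the list of things; names that differ only in an ending like _2 or _b are one class to them, and where a whole thing is asked for, a point or a joint stands for the part that bears it (a point fixed in the world has none). Each returns a list of dicts, best first, with "score" (0 to 1); they miss things now and then, are a little off and sometimes report something else, mostly with a low value. They report only what shows in the picture. A call takes as long as a camera call. They do not tell look-alikes from the thing itself.
- models.spot_in(query, camera): "centre" ([row, column] in pixels, amid what is visible of it).
The state is a dict: "t": time; "q": joint angles; "joint_vel": joint speeds; "joint_torque": joint torques, N m; "eef_pos": TCP position; "tool_rot": TCP orientation; "contact_force": force on the tool from outside, world axes, zero at the start; "torque": the same for the moment, N m; "gripper_width": opening from 0.0 (shut) to 1.0 (fully open).
Only numpy, scipy, OpenCV 4.12 (cv2) and the standard library are available. Lean on these libraries where they do the work, as an engineer would, in place of code of your own. Each camera call takes 0.05 s, during which the arm holds its last target. There are 200 camera calls.

## Working session

There is one attempt and no reset: what is moved stays moved. The work goes in short steps, Python scripts to look and compute and a tool call to move; the robot and the scene stay as the last step left them, time stands still between calls to the robot, and variables do not carry over. Pictures are saved under pics/ and viewed, about 8 in all and at most 12, crops included, and the job is handed in when it is done.

Besides the shell and the picture viewer there is one more tool, called after "Call:" by a JSON object that holds its "fn" and its "kwargs", one argument or row to a line. carry_out: Moves the arm, as the interface text tells. Its arguments: {"type":"object","properties":{"deltas":{"type":"array"},"hand":{"type":"number"},"newtons":{"type":"number"}},"required":["deltas"]}

```bash
mkdir -p pics; ls
cat > h.py <<'E'
import numpy as np, cv2
from station import readout, read_camera, get_calibration, bot, models
def save(name,fn,crop=None,scale=1):
    im=read_camera(name)
    o=im if crop is None else im[crop[0]:crop[1],crop[2]:crop[3]]
    cv2.imwrite('pics/'+fn,cv2.resize(o[:,:,::-1],None,fx=scale,fy=scale,interpolation=cv2.INTER_CUBIC)); return im
def ray(c,rc):
    f=192/np.tan(np.radians(c['fov_y'])/2); T=np.array(c['world_from_camera'])
    d=np.array([(rc[1]-c['cx'])/f,(rc[0]-c['cy'])/f,1]); return T[:3,3],T[:3,:3]@d
def at(c,rc,z):
    o,d=ray(c,rc); return o+d*(z-o[2])/d[2]
def proj(c,p):
    f=192/np.tan(np.radians(c['fov_y'])/2); T=np.array(c['world_from_camera'])
    q=T[:3,:3].T@(np.array(p)-T[:3,3]); return q[1]/q[2]*f+c['cy'],q[0]/q[2]*f+c['cx']
E
python3 - <<'E'
from h import *
for n in ('top','scene'):
    save(n,n+'0.png',scale=1.5); c=get_calibration(n); print(n,c)
    if n=='top':
        for q,z in (('tag_red',.04),('old_front',.098),('new_tin',.073),('rack',.03),('thali',.003),('green_a',.098),('blue_a',.098),('katori',.037),('jug_lid',.02),('glass_1',.105),('sugar_pot',.098)):
            for d in models.spot_in(q,n)[:5]: print(q,round(d['score'],2),np.round(d['centre']),at(c,d['centre'],z).round(3))
print(readout.get_obs())
E
```

```text
pics
top {'fov_y': 57.23617164577718, 'cx': 252.5949537517572, 'cy': 190.22791129435066, 'world_from_camera': array([[-0.02073484, -0.98706455,  0.15897688,  0.41649057],
       [-0.99912445,  0.02623677,  0.03258776, -0.02935631],
       [-0.03633726, -0.15816198, -0.98674434,  1.10078309],
       [ 0.        ,  0.        ,  0.        ,  1.        ]])}
tag_red 0.54 [249. 299.] [ 0.407 -0.129  0.04 ]
old_front 0.65 [188. 409.] [ 0.572 -0.441  0.098]
old_front 0.62 [210. 189.] [0.526 0.189 0.098]
old_front 0.6 [213. 303.] [ 0.508 -0.138  0.098]
new_tin 0.64 [219. 202.] [0.5   0.155 0.073]
rack 0.88 [198. 327.] [ 0.558 -0.221  0.03 ]
thali 0.73 [210. 191.] [0.535 0.202 0.003]
thali 0.37 [189. 409.] [ 0.583 -0.48   0.003]
green_a 0.84 [238. 326.] [ 0.436 -0.2    0.098]
green_a 0.73 [226. 325.] [ 0.471 -0.199  0.098]
green_a 0.73 [191. 311.] [ 0.571 -0.163  0.098]
green_a 0.24 [187. 166.] [0.596 0.257 0.098]
blue_a 0.91 [244. 344.] [ 0.419 -0.25   0.098]
blue_a 0.76 [221. 349.] [ 0.484 -0.268  0.098]
katori 0.82 [189. 166.] [0.599 0.275 0.037]
katori 0.35 [244. 346.] [ 0.418 -0.269  0.03
[... 615 characters left out ...]
y([-1.35508435,  0.47698742,  0.02242958,  1.55538695, -0.01147608,
        1.10932376, -0.08311325]), 'joint_vel': array([ 2.02471622e-05,  1.67995369e-03,  7.14630009e-04, -2.85987142e-04,
       -4.41028767e-04, -9.46125862e-04, -1.59933508e-04]), 'joint_torque': array([-7.47615832e-04, -5.96088696e+01,  1.60554048e+00, -2.81464309e+01,
        1.24461719e-02,  1.68406066e-03,  1.18247087e-05]), 'eef_pos': array([0.21479617, 0.63993058, 0.24832246]), 'tool_rot': array([4.07591864e-07, 8.11858974e-01, 5.83853582e-01, 1.57847862e-05]), 'contact_force': array([ 0.77562091, -0.68584173, -0.03837606]), 'torque': array([ 0.04056465, -0.08619574, -0.00986266]), 'gripper_width': 1.00341625770121}
```

View pics/top0.png

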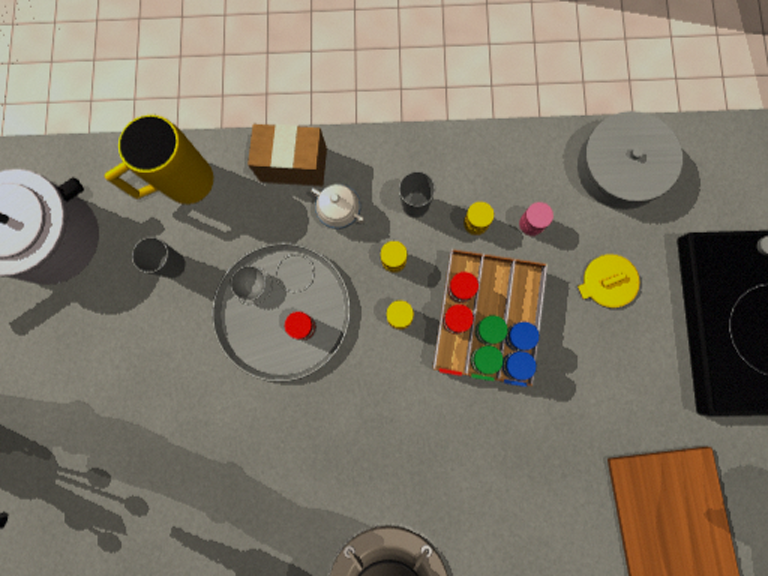

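View pics/scene0.png

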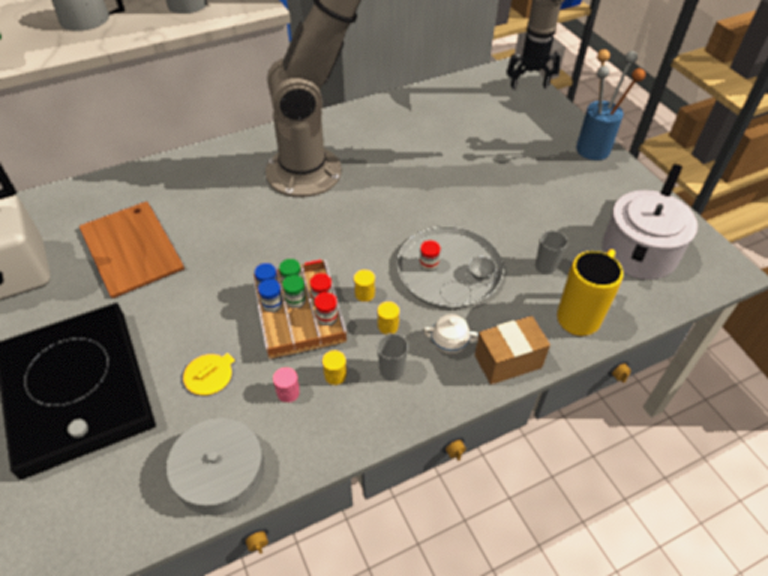

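The red lane is the leftmost (+y) one. Its old tins are at display (463,286) and (459,318), and the new tin is on the thali at (299,326). Next I'll measure the lids and the rack precisely.

Run:
```python
from h import *
cs={n:get_calibration(n) for n in('top','scene')}
pts={}
for n in cs:
    im=read_camera(n); hsv=cv2.cvtColor(im,cv2.COLOR_RGB2HSV)
    for col,lo,hi in(('red',0,5),('green',50,75),('blue',105,125)):
        m=((hsv[...,0]>=lo)&(hsv[...,0]<=hi)&(hsv[...,1]>190)&(hsv[...,2]>90)).astype(np.uint8)
        k,l,s,ce=cv2.connectedComponentsWithStats(m)
        for i in range(1,k):
            if s[i,4]>25: print(n,col,s[i],ce[i].round(1),at(cs[n],ce[i][::-1],.092).round(4))
    if n=='top':
        o=im[160:262,280:375]; cv2.imwrite('pics/rack.png',cv2.resize(o[:,:,::-1],None,fx=6,fy=5.8,interpolation=cv2.INTER_CUBIC))
```

```text
top red [300 181  19  19 276] [309.  189.9] [ 0.5755 -0.159   0.092 ]
top red [297 203  19  19 283] [305.7 211.8] [ 0.5125 -0.1467  0.092 ]
top red [190 208  18  18 252] [198.4 216.4] [0.5065 0.162  0.092 ]
top red [293 246  15   4  34] [299.9 247.6] [ 0.4119 -0.1261  0.092 ]
top green [320 211  18  18 258] [328.3 219.2] [ 0.4897 -0.2099  0.092 ]
top green [316 231  19  18 265] [325.3 239.4] [ 0.4331 -0.1983  0.092 ]
top blue [340 215  19  18 273] [349.2 223.6] [ 0.4759 -0.2677  0.092 ]
top blue [338 234  19  19 286] [347.1 243.3] [ 0.421  -0.2585  0.092 ]
scene red [281 161  12  11 107] [286.4 165.9] [0.5312 0.1553 0.092 ]
scene red [207 182  17  26 290] [214.9 194.9] [ 0.5461 -0.1517  0.092 ]
scene green [187 174  15  21 208] [194.2 184.2] [ 0.4645 -0.2018  0.092 ]
scene blue [171 176  15  23 245] [177.9 187.1] [ 0.4517 -0.2615  0.092 ]
```

View pics/rack.png

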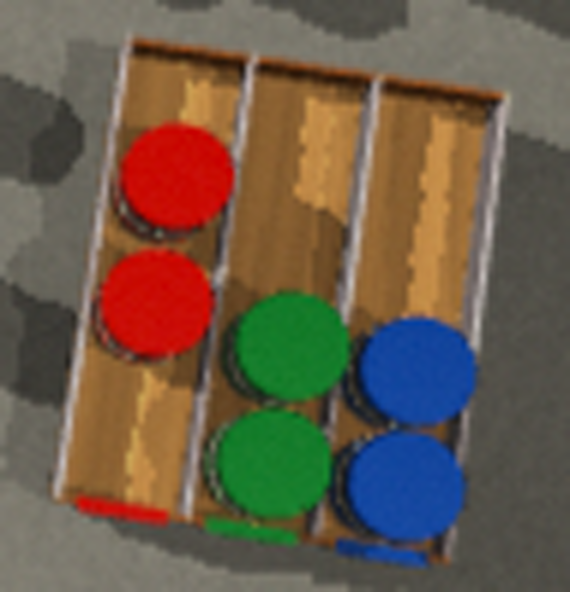

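```bash
cat >> h.py <<'E'
def deltas(tgt,ang=None):
    """tgt world xyz; ang: desired world angle (deg) of tool x. prints shift cm in tool axes, turn deg"""
    from scipy.spatial.transform import Rotation as R
    o=readout.get_obs(); w,x,y,z=o['tool_rot']; M=R.from_quat([x,y,z,w]).as_matrix()
    a=np.degrees(np.arctan2(M[1,0],M[0,0]))
    d=M.T@(np.array(tgt)-o['eef_pos'])*100
    t=0 if ang is None else -((ang-a+90)%180-90)
    print('t',round(o['t'],2),'eef',o['eef_pos'].round(4),'ang',round(a,2),'tilt z',M[:,2].round(3),'-> shift',d.round(2),'turn',round(t,2),'F',np.round(o['contact_force'],1),'w',round(o['gripper_width'],3))
E
python3 - <<'E'
from h import *
c=get_calibration('top')
P={k:at(c,v,.058) for k,v in dict(bl=(166.9,301.7),br=(176.6,364.5),fl=(245.9,290),fr=(256.6,354.5)).items()}
for k in P: print(k,P[k].round(4))
print([np.linalg.norm(P[a]-P[b]).round(4) for a,b in(('bl','fl'),('br','fr'),('bl','br'),('fl','fr'))])
cen=sum(P.values())/4; u=P['bl']+P['br']-P['fl']-P['fr']; v=P['bl']-P['br']+P['fl']-P['fr']
a1=np.degrees(np.arctan2(u[1],u[0])); a2=np.degrees(np.arctan2(v[1],v[0]))-90; print(cen,a1,a2)
# tins centroids at lid top .098
for n,rc in dict(rear=(189.9,309.),front=(211.8,305.7),new=(216.4,198.4),ga=(239.4,325.3),gb=(219.2,328.3),ba=(243.3,347.1),bb=(223.6,349.2)).items():
    p=at(c,rc,.073 if n=='new' else .098); a=np.radians((a1+a2)/2)
    r=p-cen; print(n,p.round(4),'rack xy',np.round([r[0]*np.cos(a)+r[1]*np.sin(a),-r[0]*np.sin(a)+r[1]*np.cos(a)],4))
E
```

```text
bl [ 0.6519 -0.1447  0.058 ]
br [ 0.6168 -0.3301  0.058 ]
fl [ 0.4171 -0.1007  0.058 ]
fr [ 0.3828 -0.285   0.058 ]
[np.float64(0.2389), np.float64(0.2384), np.float64(0.1887), np.float64(0.1875)]
[ 0.51715012 -0.21513332  0.058     ] -10.768346209984685 -10.631094141239785
rear [ 0.5747 -0.1583  0.098 ] rack xy [0.046  0.0666]
front [ 0.5119 -0.146   0.098 ] rack xy [-0.018   0.0669]
new [0.5084 0.1657 0.073 ] rack xy [-0.0793  0.3726]
ga [ 0.433  -0.1973  0.098 ] rack xy [-0.086   0.0019]
gb [ 0.4894 -0.2087  0.098 ] rack xy [-0.0285  0.0012]
ba [ 0.421  -0.2571  0.098 ] rack xy [-0.0867 -0.0591]
bb [ 0.4756 -0.2665  0.098 ] rack xy [-0.0313 -0.0581]
```

Run:
```python
from h import *
deltas((.6236,-.169,.248),79.3)
```

```text
t 0.75 eef [0.2147 0.64   0.2483] ang 71.45 tilt z [ 0.  0. -1.] -> shift [-6.369e+01  6.450e+01  2.000e-02] turn -7.85 F [-0.   0.2  0.5] w 0.999
```

Call:
{"fn": "carry_out", "kwargs": {
  "deltas": [
    [[-4, 4, 0], -1],
    [[-8, 8, 0], -2],
    [[-12, 12.2, 0], -3],
    [[-16, 16.2, 0], -4],
    [[-20, 20.3, 0], -5],
    [[-24, 24.3, 0], -6],
    [[-28, 28.4, 0], -7],
    [[-32, 32.4, 0], -7.85],
    [[-36, 36.5, 0], -7.85],
    [[-40, 40.5, 0], -7.85]
  ],
  "hand": 0
}}

```text
t: 2.0
eef_pos: [0.4722, 0.1302, 0.2488]
tool_rot: [0.0, 0.77, 0.638, 0.001]
contact_force: [0.8, 0.9, -0.4]
gripper_width: 0.001
```

Run:
```python
from h import *
deltas((.6236,-.169,.248),79.3)
```

```text
t 2.0 eef [0.4722 0.1302 0.2488] ang 79.3 tilt z [ 0.001  0.001 -1.   ] -> shift [-26.59  20.43   0.07] turn 0.0 F [ 0.8  0.9 -0.4] w 0.001
```

Call:
{"fn": "carry_out", "kwargs": {
  "deltas": [
    [[-4.4, 3.4, 0], 0],
    [[-8.9, 6.8, 0], 0],
    [[-13.3, 10.2, 0], 0],
    [[-17.7, 13.6, 0], 0],
    [[-22.2, 17, 0], 0],
    [[-26.6, 20.4, 0], 0],
    [[-26.6, 20.4, 0], 0],
    [[-26.6, 20.4, 0], 0]
  ]
}}

```text
t: 3.0
eef_pos: [0.6232, -0.1685, 0.2484]
tool_rot: [-0.0, 0.77, 0.638, 0.001]
contact_force: [-0.5, 0.7, -0.7]
gripper_width: -0.001
```

Run:
```python
from h import *
deltas((.6236,-.169,.248),79.3)
c=get_calibration('wrist'); im=save('wrist','w1.png',scale=1.5)
print(c)
```

```text
t 3.0 eef [ 0.6232 -0.1685  0.2484] ang 79.31 tilt z [ 0.     0.001 -1.   ] -> shift [-0.05  0.05  0.04] turn 0.01 F [-0.5  0.7 -0.7] w -0.001
{'fov_y': 71.86137162954545, 'cx': 257.87881711801396, 'cy': 192.98838221244165, 'world_from_camera': array([[ 1.86752191e-01,  9.32656523e-01,  3.08667181e-01,
         5.45634613e-01],
       [ 9.82406607e-01, -1.77594489e-01, -5.77707246e-02,
        -1.53217118e-01],
       [ 9.37347354e-04,  3.14025488e-01, -9.49414090e-01,
         3.74028003e-01],
       [ 0.00000000e+00,  0.00000000e+00,  0.00000000e+00,
         1.00000000e+00]])}
```

View pics/w1.png

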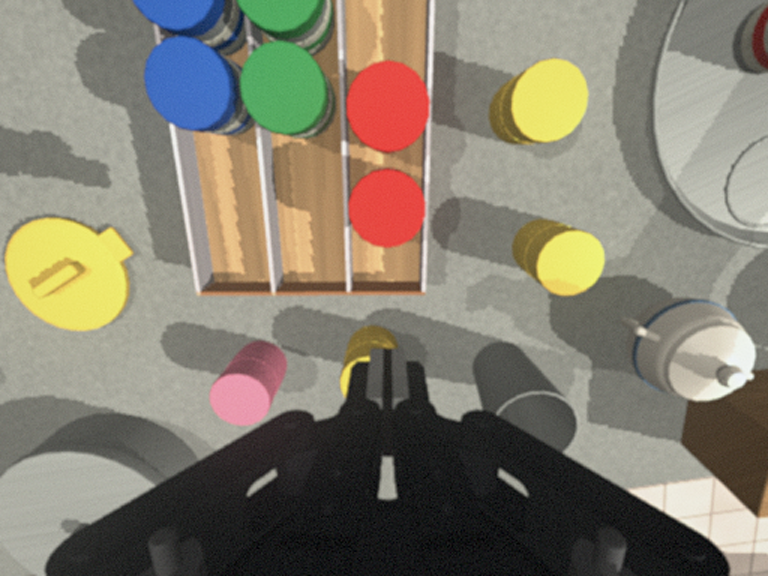

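The wrist view shows the old tins centred at display (387,208) and (388,106). The back stop is at row ~291, with the lane between columns 349 and 425. I'll convert these to positions.

Run:
```python
from h import *
c=get_calibration('wrist')
im=read_camera('wrist'); hsv=cv2.cvtColor(im,cv2.COLOR_RGB2HSV)
m=((hsv[...,0]<=5)&(hsv[...,1]>150)&(hsv[...,2]>90)).astype(np.uint8)
k,l,s,ce=cv2.connectedComponentsWithStats(m)
u=np.array([.9826,-.1857,0]);v=np.array([.1857,.9826,0]);e=readout.get_obs()['eef_pos']
def pr(n,p): print(n,p.round(4),'rel TCP along lane %.4f across %.4f'%((p-e)@u,(p-e)@v))
for i in range(1,k):
    if s[i,4]>400: print(s[i]); pr('tin',at(c,ce[i][::-1],.098))
for n,rc in dict(stopL=(290,349),stopR=(290,425),divF=(8,343),sideF=(8,432)).items(): pr(n,at(c,np.array(rc)/1.5,.058))
pr('tip px',at(c,(352/1.5,387/1.5),e[2]-.017))
```

```text
[ 230   41   55   61 2619]
tin [ 0.5148 -0.1469  0.098 ] rel TCP along lane -0.1103 across -0.0003
[ 232  112   50   53 2081]
tin [ 0.5771 -0.1593  0.098 ] rel TCP along lane -0.0468 across -0.0009
stopL [ 0.643  -0.2026  0.058 ] rel TCP along lane 0.0260 across -0.0312
stopR [ 0.6548 -0.14    0.058 ] rel TCP along lane 0.0260 across 0.0325
divF [ 0.4452 -0.1633  0.058 ] rel TCP along lane -0.1757 across -0.0293
sideF [ 0.4564 -0.104   0.058 ] rel TCP along lane -0.1757 across 0.0311
tip px [ 0.6178 -0.1658  0.2316] rel TCP along lane -0.0056 across 0.0003
```

Call:
{"fn": "carry_out", "kwargs": {
  "deltas": [
    [[0, 0.15, 4], 0],
    [[0, 0.15, 8], 0],
    [[0, 0.15, 12], 0],
    [[0, 0.15, 15], 0],
    [[0, 0.15, 17.5], 0],
    [[0, 0.15, 19], 0],
    [[0, 0.15, 19.1], 0],
    [[0, 0.15, 19.1], 0]
  ]
}}

```text
t: 4.1
eef_pos: [0.6255, -0.1669, 0.0586]
tool_rot: [0.0, 0.769, 0.639, 0.001]
contact_force: [1.1, 1.0, 0.5]
gripper_width: -0.002
```

Call:
{"fn": "carry_out", "kwargs": {
  "deltas": [
    [[0, -0.5, 0], 0],
    [[0, -0.9, 0], 0],
    [[0, -1.2, 0], 0],
    [[0, -1.6, 0], 0],
    [[0, -2.0, 0], 0],
    [[0, -2.4, 0], 0],
    [[0, -2.8, 0], 0],
    [[0, -3.2, 0], 0],
    [[0, -3.6, 0], 0],
    [[0, -4, 0], 0]
  ]
}}

```text
t: 5.35
eef_pos: [0.5861, -0.1596, 0.0586]
tool_rot: [0.0, 0.769, 0.639, 0.002]
contact_force: [1.7, 0.2, 1.7]
gripper_width: 0.004
```

Run:
```python
from h import *
deltas((.6236,-.169,.248),79.3)
c=get_calibration('top'); 
save('top','t1.png',(150,270,270,390),5)
```

```text
t 5.35 eef [ 0.5861 -0.1596  0.0586] ang 79.45 tilt z [ 0.003  0.002 -1.   ] -> shift [ -0.2    3.9  -18.93] turn 0.15 F [1.7 0.2 1.7] w 0.004
```

View pics/t1.png

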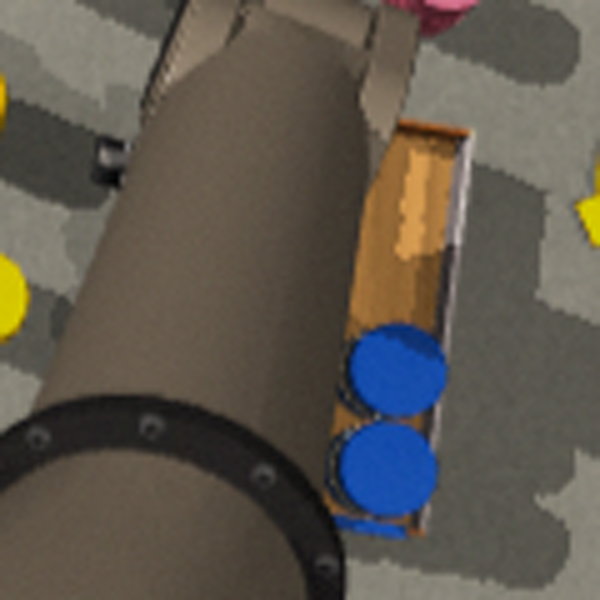

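The arm hides the lane from the top camera, so I'll measure the red lids with the wrist camera instead.

```bash
cat >> h.py <<'E'
u=np.array([.9826,-.1857,0]);v=np.array([.1857,.9826,0]);O=np.array([.6232,-.1685,0])
def reds(minA=300):
    c=get_calibration('wrist'); im=read_camera('wrist'); hsv=cv2.cvtColor(im,cv2.COLOR_RGB2HSV)
    m=((hsv[...,0]<=5)&(hsv[...,1]>150)&(hsv[...,2]>80)).astype(np.uint8)
    k,l,s,ce=cv2.connectedComponentsWithStats(m)
    print('TCP lane', ((readout.get_obs()['eef_pos']-O)@u).round(4), ((readout.get_obs()['eef_pos']-O)@v).round(4))
    for i in range(1,k):
        if s[i,4]>minA:
            p=at(c,ce[i][::-1],.098); print(s[i],p.round(4),'lane %.4f across %.4f'%((p-O)@u,(p-O)@v))
    return im
E
python3 - <<'E'
from h import *
im=reds(); cv2.imwrite('pics/w2.png',cv2.resize(im[:,:,::-1],None,fx=1.2,fy=1.2))
E
```

```text
TCP lane -0.0388 0.0019
[  165     0   181   288 38699] [ 0.5148 -0.1459  0.098 ] lane -0.1107 across 0.0021
```

View pics/w2.png

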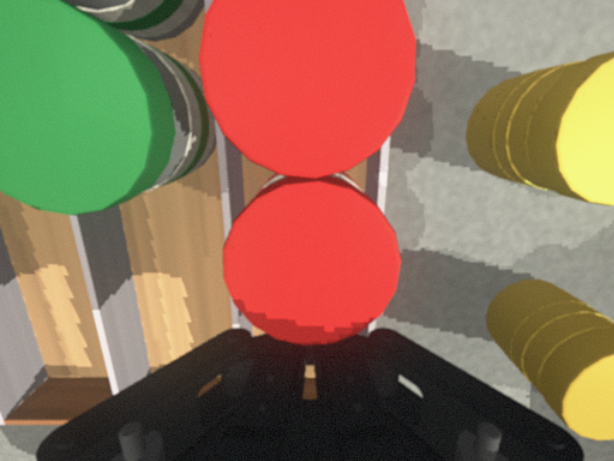

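Run:
```python
from h import *
c=get_calibration('wrist')
for y,x in((262,312),(343,312)):
    p=at(c,(y/1.2,x/1.2),.098); print(((p-O)@u).round(4),((p-O)@v).round(4))
```

```text
-0.0799 0.0031
-0.0515 0.0032
```

Call:
{"fn": "carry_out", "kwargs": {
  "deltas": [
    [[0, -0.4, 0], 0],
    [[0, -0.8, 0], 0],
    [[0, -1.2, 0], 0],
    [[0, -1.6, 0], 0],
    [[0, -2.0, 0], 0],
    [[0, -2.4, 0], 0],
    [[0, -2.8, 0], 0],
    [[0, -3.2, 0], 0],
    [[0, -3.6, 0], 0],
    [[0, -4, 0], 0]
  ]
}}

```text
t: 6.7
eef_pos: [0.5459, -0.1521, 0.0584]
tool_rot: [-0.0, 0.769, 0.639, 0.001]
contact_force: [1.9, -0.5, -0.1]
gripper_width: 0.005
```

Run:
```python
from h import *
deltas((.6236,-.169,.248),79.3)
im=reds()
```

```text
t 6.7 eef [ 0.5459 -0.1521  0.0584] ang 79.44 tilt z [ 0.001  0.002 -1.   ] -> shift [ -0.19   7.97 -18.95] turn 0.14 F [ 1.9 -0.5 -0.1] w 0.005
TCP lane -0.0796 0.0017
[  160     0   181   289 38699] [ 0.4752 -0.1395  0.098 ] lane -0.1508 across 0.0010
```

Call:
{"fn": "carry_out", "kwargs": {
  "deltas": [
    [[0, -0.2, 0], 0],
    [[0, -0.4, 0], 0],
    [[0, -0.5, 0], 0],
    [[0, -0.6, 0], 0],
    [[0, -0.7, 0], 0],
    [[0, -0.75, 0], 0],
    [[0, -0.8, 0], 0],
    [[0, -0.85, 0], 0],
    [[0, -0.9, 0], 0],
    [[0, -0.9, 0], 0]
  ]
}}

```text
t: 8.0
eef_pos: [0.5363, -0.1504, 0.0583]
tool_rot: [-0.001, 0.769, 0.639, 0.001]
contact_force: [2.1, -0.3, -0.4]
gripper_width: -0.004
```

Call:
{"fn": "carry_out", "kwargs": {
  "deltas": [
    [[0, -0.05, 0], 0],
    [[0, -0.1, 0], 0],
    [[0, -0.15, 0], 0],
    [[0, -0.2, 0], 0]
  ]
}}

```text
t: 8.5
eef_pos: [0.5347, -0.1501, 0.0584]
tool_rot: [-0.0, 0.769, 0.639, 0.001]
contact_force: [3.5, -0.5, -0.7]
gripper_width: -0.002
```

Call:
{"fn": "carry_out", "kwargs": {
  "deltas": [
    [[0, -0.05, 0], 0],
    [[0, -0.1, 0], 0],
    [[0, -0.15, 0], 0],
    [[0, -0.15, 0], 0]
  ]
}}

```text
t: 9.0
eef_pos: [0.5344, -0.1499, 0.0588]
tool_rot: [0.001, 0.769, 0.639, 0.002]
contact_force: [5.9, -1.2, 0.2]
gripper_width: 0.001
```

Call:
{"fn": "carry_out", "kwargs": {
  "deltas": [
    [[0, -0.05, 0], 0],
    [[0, -0.1, 0], 0],
    [[0, -0.15, 0], 0],
    [[0, -0.15, 0], 0]
  ]
}}

```text
t: 9.5
eef_pos: [0.5343, -0.1499, 0.0593]
tool_rot: [0.002, 0.769, 0.639, 0.003]
contact_force: [6.8, -0.8, 0.0]
gripper_width: 0.002
```

Call:
{"fn": "carry_out", "kwargs": {
  "deltas": [
    [[0, 0.5, 0], 0],
    [[0, 1.2, 0], 0],
    [[0, 1.5, -1], 0],
    [[0, 1.5, -4], 0],
    [[0, 1.5, -8], 0],
    [[0, 1.5, -12], 0],
    [[0, 1.5, -16], 0],
    [[0, 1.5, -19], 0],
    [[0, 1.5, -19], 0]
  ]
}}

```text
t: 10.62
eef_pos: [0.5489, -0.1534, 0.2523]
tool_rot: [0.003, 0.769, 0.639, 0.004]
contact_force: [0.1, -0.4, 0.3]
gripper_width: -0.002
```

Run:
```python
from h import *
im=reds(); cv2.imwrite('pics/w3.png',im[:,:,::-1])
deltas((.5084,.1657,.248),79.3)
```

```text
TCP lane -0.0768 0.0013
[ 229   44   56  113 4744] [ 0.4659 -0.1381  0.098 ] lane -0.1603 across 0.0007
t 10.68 eef [ 0.548  -0.153   0.2505] ang 79.45 tilt z [ 0.008  0.001 -1.   ] -> shift [30.6  -9.73  0.25] turn 0.15 F [-0.2  1.2 -0. ] w 0.006
```

View pics/w3.png

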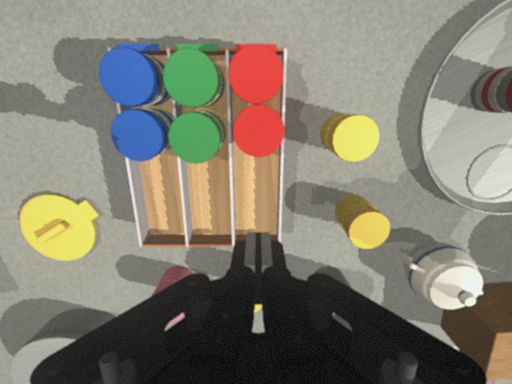

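Call:
{"fn": "carry_out", "kwargs": {
  "deltas": [
    [[5, -1.6, 0.2], 0],
    [[10, -3.2, 0.2], 0],
    [[15, -4.8, 0.2], 0],
    [[20, -6.4, 0.2], 0],
    [[25, -8, 0.2], 0],
    [[28, -9, 0.2], 0],
    [[30.6, -9.7, 0.2], 0],
    [[30.6, -9.7, 0.2], 0],
    [[30.6, -9.7, 0.2], 0]
  ],
  "hand": 1
}}

```text
t: 11.8
eef_pos: [0.5083, 0.1643, 0.2477]
tool_rot: [0.002, 0.769, 0.639, 0.002]
contact_force: [0.1, 0.1, 0.2]
gripper_width: 1.0
```

Run:
```python
from h import *
deltas((.5084,.1657,.248),79.3)
c=get_calibration('wrist'); im=save('wrist','w4.png'); hsv=cv2.cvtColor(im,cv2.COLOR_RGB2HSV)
m=((hsv[...,0]<=5)&(hsv[...,1]>150)&(hsv[...,2]>80)).astype(np.uint8)
k,l,s,ce=cv2.connectedComponentsWithStats(m)
for i in range(1,k):
    if s[i,4]>200: print(s[i],ce[i],at(c,ce[i][::-1],.073).round(4))
```

```text
t 11.8 eef [0.5083 0.1643 0.2477] ang 79.39 tilt z [ 0.007 -0.    -1.   ] -> shift [ 0.14 -0.01 -0.03] turn 0.09 F [0.1 0.1 0.2] w 1.0
[  0 137  32  46 242] [ 14.47933884 149.7231405 ] [ 0.4277 -0.1002  0.073 ]
[ 237  155   45   44 1516] [259.19788918 176.49604222] [0.5098 0.1663 0.073 ]
[  0 159  10  33 226] [  3.50442478 176.26106195] [ 0.4541 -0.1275  0.073 ]
[  0 196  26  45 833] [  9.91236495 218.2244898 ] [ 0.5051 -0.1458  0.073 ]
```

View pics/w4.png

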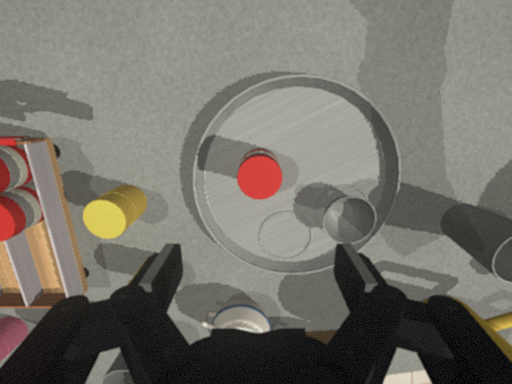

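Call:
{"fn": "carry_out", "kwargs": {
  "deltas": [
    [[0.2, 0.1, 4], -0.1],
    [[0.2, 0.1, 8], -0.1],
    [[0.2, 0.1, 12], -0.1],
    [[0.2, 0.1, 15.5], -0.1],
    [[0.2, 0.1, 18], -0.1],
    [[0.2, 0.1, 19.3], -0.1],
    [[0.2, 0.1, 19.5], -0.1],
    [[0.2, 0.1, 19.5], -0.1]
  ]
}}

```text
t: 12.85
eef_pos: [0.5118, 0.1656, 0.0537]
tool_rot: [0.003, 0.769, 0.639, 0.003]
contact_force: [-0.2, 0.2, -0.3]
gripper_width: 1.0
```

Call:
{"fn": "carry_out", "kwargs": {
  "deltas": [
    [[0, 0, 0], 0],
    [[0, 0, 0], 0],
    [[0, 0, 0], 0],
    [[0, 0, 0], 0],
    [[0, 0, 0], 0],
    [[0, 0, 0], 0],
    [[0, 0, 0], 0]
  ],
  "hand": 0,
  "newtons": 40
}}

```text
t: 13.72
eef_pos: [0.5125, 0.1658, 0.0548]
tool_rot: [0.003, 0.769, 0.639, 0.004]
contact_force: [-0.5, -0.7, 5.8]
gripper_width: 0.625
```

Call:
{"fn": "carry_out", "kwargs": {
  "deltas": [
    [[0, 0, -0.5], 0],
    [[0, 0, -2], 0],
    [[0, 0, -5], 0],
    [[0, 0, -8], 0],
    [[0, 0, -11], 0],
    [[0, 0, -14], 0],
    [[0, 0, -15], 0],
    [[0, 0, -15], 0]
  ]
}}

```text
t: 14.72
eef_pos: [0.5111, 0.1658, 0.2052]
tool_rot: [0.003, 0.769, 0.639, 0.004]
contact_force: [-0.3, -0.1, -2.2]
gripper_width: 0.621
```

Run:
```python
from h import *
T=O+u*(-.066)+v*.001; T[2]=.205
deltas(T,79.3)
im=reds(200); cv2.imwrite('pics/w5.png',im[:,:,::-1])
```

```text
t 14.72 eef [0.5111 0.1658 0.2052] ang 79.41 tilt z [ 0.01   0.002 -1.   ] -> shift [-3.069e+01  1.056e+01  2.000e-02] turn 0.11 F [-0.3 -0.1 -2.2] w 0.621
TCP lane -0.1727 0.3074
[ 203  216  111  105 8879] [0.5914 0.1515 0.098 ] lane -0.0906 across 0.3085
```

View pics/w5.png

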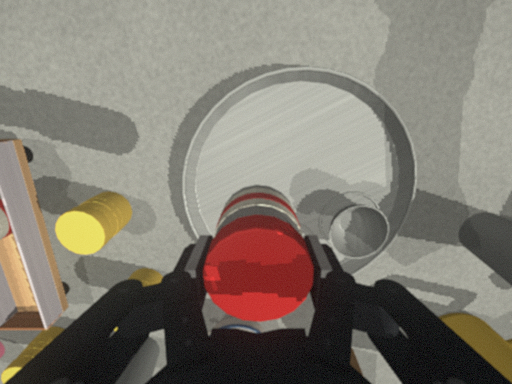

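Run:
```python
from h import *
c=get_calibration('wrist'); e=readout.get_obs()['eef_pos']
p=at(c,(216+52.5,203+55.5),e[2]+.018); print(p.round(4),((p-e)@u).round(4),((p-e)@v).round(4))
```

```text
[0.5048 0.1676 0.2223] -0.006 0.0009
```

Call:
{"fn": "carry_out", "kwargs": {
  "deltas": [
    [[-3.4, 1.2, 0], -0.1],
    [[-6.8, 2.4, 0], -0.1],
    [[-10.2, 3.6, 0], -0.1],
    [[-13.6, 4.8, 0], -0.1],
    [[-17, 6, 0], -0.1],
    [[-20.4, 7.2, 0], -0.1],
    [[-23.8, 8.4, 0], -0.1],
    [[-27.2, 9.6, 0], -0.1],
    [[-29.5, 10.4, 0], -0.1],
    [[-30.7, 10.6, 0], -0.1]
  ]
}}

```text
t: 16.02
eef_pos: [0.5575, -0.157, 0.203]
tool_rot: [0.002, 0.769, 0.639, 0.003]
contact_force: [0.3, 0.5, -1.1]
gripper_width: 0.622
```

Call:
{"fn": "carry_out", "kwargs": {
  "deltas": [
    [[0, 0, 0], 0],
    [[0, 0, 0], 0]
  ]
}}

```text
t: 16.27
eef_pos: [0.5572, -0.1557, 0.2024]
tool_rot: [0.001, 0.769, 0.639, 0.002]
contact_force: [-0.1, -0.3, -0.6]
gripper_width: 0.623
```

Run:
```python
from h import *
T=O+u*(-.066)+v*.001; T[2]=.205
deltas(T,79.3)
im=reds(200); cv2.imwrite('pics/w6.png',im[:,:,::-1])
c=get_calibration('wrist'); e=readout.get_obs()['eef_pos']
```

```text
t 16.27 eef [ 0.5572 -0.1557  0.2024] ang 79.48 tilt z [ 0.005  0.001 -1.   ] -> shift [ 0.07  0.12 -0.26] turn 0.18 F [-0.1 -0.3 -0.6] w 0.623
TCP lane -0.067 0.0005
[ 223   19   69  140 7186] [ 0.4657 -0.138   0.098 ] lane -0.1604 across 0.0007
[224 193  70  20 216] [ 0.5606 -0.1556  0.098 ] lane -0.0639 across 0.0010
[ 203  215  111  106 9065] [ 0.634  -0.1693  0.098 ] lane 0.0107 across 0.0012
```

View pics/w6.png

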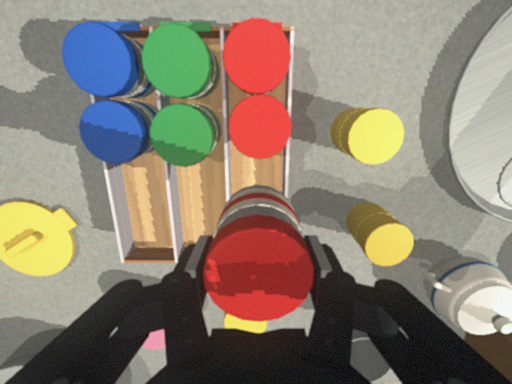

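Call:
{"fn": "carry_out", "kwargs": {
  "deltas": [
    [[0, 0.5, 2], -0.1],
    [[0, 0.5, 4], -0.1],
    [[0, 0.5, 6], -0.1],
    [[0, 0.5, 8], -0.1],
    [[0, 0.5, 9], -0.1],
    [[0, 0.5, 10], -0.1],
    [[0, 0.5, 10.7], -0.1],
    [[0, 0.5, 11.2], -0.1],
    [[0, 0.5, 11.4], -0.1],
    [[0, 0.5, 11.4], -0.1]
  ]
}}

```text
t: 17.58
eef_pos: [0.5631, -0.1564, 0.0888]
tool_rot: [0.001, 0.768, 0.64, 0.003]
contact_force: [0.2, -0.6, -1.3]
gripper_width: 0.619
```

Call:
{"fn": "carry_out", "kwargs": {
  "deltas": [
    [[0, 0, 0.1], 0],
    [[0, 0, 0.2], 0],
    [[0, 0, 0.3], 0],
    [[0, 0, 0.4], 0],
    [[0, 0, 0.4], 0]
  ]
}}

```text
t: 18.2
eef_pos: [0.5631, -0.1564, 0.0847]
tool_rot: [0.001, 0.768, 0.64, 0.003]
contact_force: [-0.5, 0.2, -0.8]
gripper_width: 0.618
```

Call:
{"fn": "carry_out", "kwargs": {
  "deltas": [
    [[0, 0, 0.1], 0],
    [[0, 0, 0.2], 0],
    [[0, 0, 0.3], 0],
    [[0, 0, 0.3], 0]
  ]
}}

```text
t: 18.7
eef_pos: [0.563, -0.1564, 0.0816]
tool_rot: [0.001, 0.768, 0.64, 0.002]
contact_force: [0.5, 0.0, -1.3]
gripper_width: 0.626
```

Call:
{"fn": "carry_out", "kwargs": {
  "deltas": [
    [[0, 0, 0.05], 0],
    [[0, 0, 0.1], 0],
    [[0, 0, 0.15], 0],
    [[0, 0, 0.15], 0]
  ]
}}

```text
t: 19.2
eef_pos: [0.563, -0.1563, 0.0801]
tool_rot: [0.001, 0.768, 0.64, 0.002]
contact_force: [-0.8, 0.4, -2.0]
gripper_width: 0.62
```

Call:
{"fn": "carry_out", "kwargs": {
  "deltas": [
    [[0, 0, 0.05], 0],
    [[0, 0, 0.1], 0],
    [[0, 0, 0.15], 0],
    [[0, 0, 0.15], 0]
  ]
}}

```text
t: 19.7
eef_pos: [0.5631, -0.1564, 0.0798]
tool_rot: [0.001, 0.768, 0.64, 0.003]
contact_force: [-4.2, 1.3, 12.2]
gripper_width: 0.621
```

Call:
{"fn": "carry_out", "kwargs": {
  "deltas": [
    [[0, 0, 0.05], 0],
    [[0, 0, 0.1], 0],
    [[0, 0, 0.1], 0]
  ]
}}

```text
t: 20.08
eef_pos: [0.5631, -0.1564, 0.0798]
tool_rot: [0.001, 0.768, 0.64, 0.003]
contact_force: [-4.8, 1.1, 11.2]
gripper_width: 0.618
```

Call:
{"fn": "carry_out", "kwargs": {
  "deltas": [
    [[0, 0, -0.04], 0],
    [[0, 0, -0.04], 0],
    [[0, 0, -0.04], 0]
  ]
}}

```text
t: 20.45
eef_pos: [0.563, -0.1564, 0.0799]
tool_rot: [0.001, 0.768, 0.64, 0.003]
contact_force: [-0.1, -0.0, -0.2]
gripper_width: 0.621
```

Call:
{"fn": "carry_out", "kwargs": {
  "deltas": [
    [[0, 0, 0], 0],
    [[0, 0, 0], 0],
    [[0, 0, 0], 0],
    [[0, 0, 0], 0]
  ],
  "hand": 0.85
}}

```text
t: 20.95
eef_pos: [0.563, -0.1564, 0.0799]
tool_rot: [0.001, 0.768, 0.64, 0.003]
contact_force: [0.1, -0.3, 0.2]
gripper_width: 0.85
```

Call:
{"fn": "carry_out", "kwargs": {
  "deltas": [
    [[0, 0, -0.5], 0],
    [[0, 0, -2], 0],
    [[0, 0, -5], 0],
    [[0, 1, -9], 0],
    [[0, 2.5, -13], 0],
    [[0, 4, -16.5], 0],
    [[0, 4, -16.5], 0],
    [[0, 4, -16.5], 0]
  ]
}}

```text
t: 21.95
eef_pos: [0.6008, -0.1639, 0.2451]
tool_rot: [0.001, 0.768, 0.64, 0.003]
contact_force: [0.4, -0.1, -0.2]
gripper_width: 0.847
```

Run:
```python
from h import *
deltas(O+np.array([0,0,.248]),79.3)
im=reds(200); cv2.imwrite('pics/w7.png',im[:,:,::-1])
```

```text
t 21.95 eef [ 0.6008 -0.1639  0.2451] ang 79.58 tilt z [ 0.005  0.003 -1.   ] -> shift [-0.05  2.29 -0.28] turn 0.28 F [ 0.4 -0.1 -0.2] w 0.847
TCP lane -0.0233 0.0004
[ 227    0   61  106 4910] [ 0.4761 -0.1396  0.098 ] lane -0.1499 across 0.0010
[ 233  119   51   52 2096] [ 0.561  -0.1553  0.098 ] lane -0.0636 across 0.0014
```

View pics/w7.png

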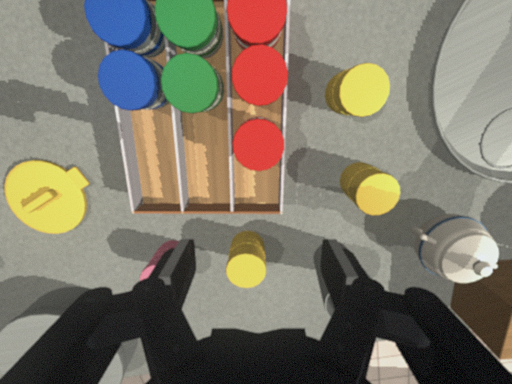

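Call:
{"fn": "carry_out", "kwargs": {
  "deltas": [
    [[0, 1, 0], -0.3],
    [[0, 2, 0], -0.3],
    [[0, 2, 0], -0.3],
    [[0, 2, 0], -0.3],
    [[0, 2, 0], -0.3],
    [[0, 2, 0], -0.3]
  ],
  "hand": 0
}}

```text
t: 22.75
eef_pos: [0.6199, -0.1674, 0.2446]
tool_rot: [0.0, 0.767, 0.642, 0.002]
contact_force: [0.4, -0.0, 0.2]
gripper_width: 0.001
```

Call:
{"fn": "carry_out", "kwargs": {
  "deltas": [
    [[0, 0, 4], 0],
    [[0, 0, 8], 0],
    [[0, 0, 12], 0],
    [[0, 0, 15], 0],
    [[0, 0, 17.5], 0],
    [[0, 0, 18.5], 0],
    [[0, 0, 18.7], 0],
    [[0, 0, 18.7], 0]
  ]
}}

```text
t: 23.75
eef_pos: [0.6213, -0.1671, 0.0586]
tool_rot: [0.001, 0.767, 0.642, 0.003]
contact_force: [-0.2, 0.3, -0.2]
gripper_width: 0.005
```

Call:
{"fn": "carry_out", "kwargs": {
  "deltas": [
    [[0, -0.4, 0], 0],
    [[0, -0.8, 0], 0],
    [[0, -1.2, 0], 0],
    [[0, -1.6, 0], 0],
    [[0, -1.9, 0], 0],
    [[0, -2.2, 0], 0],
    [[0, -2.5, 0], 0],
    [[0, -2.7, 0], 0],
    [[0, -2.8, 0], 0],
    [[0, -2.9, 0], 0]
  ]
}}

```text
t: 25.0
eef_pos: [0.5929, -0.162, 0.0585]
tool_rot: [0.001, 0.767, 0.642, 0.003]
contact_force: [0.8, 0.4, -0.2]
gripper_width: 0.003
```

Call:
{"fn": "carry_out", "kwargs": {
  "deltas": [
    [[0, -0.1, 0], 0],
    [[0, -0.2, 0], 0],
    [[0, -0.3, 0], 0],
    [[0, -0.4, 0], 0],
    [[0, -0.45, 0], 0],
    [[0, -0.5, 0], 0],
    [[0, -0.5, 0], 0]
  ]
}}

```text
t: 25.88
eef_pos: [0.5881, -0.1611, 0.0585]
tool_rot: [0.001, 0.767, 0.642, 0.003]
contact_force: [0.7, -1.2, 0.3]
gripper_width: 0.0
```

Call:
{"fn": "carry_out", "kwargs": {
  "deltas": [
    [[0, -0.05, 0], 0],
    [[0, -0.1, 0], 0],
    [[0, -0.15, 0], 0],
    [[0, -0.2, 0], 0],
    [[0, -0.2, 0], 0]
  ]
}}

```text
t: 26.5
eef_pos: [0.5876, -0.161, 0.0591]
tool_rot: [0.002, 0.767, 0.642, 0.004]
contact_force: [5.5, -0.7, -0.9]
gripper_width: 0.003
```

Call:
{"fn": "carry_out", "kwargs": {
  "deltas": [
    [[0, -0.1, 0], 0],
    [[0, -0.2, 0], 0],
    [[0, -0.2, 0], 0]
  ]
}}

```text
t: 26.88
eef_pos: [0.5875, -0.1609, 0.0598]
tool_rot: [0.004, 0.767, 0.642, 0.005]
contact_force: [5.8, -1.5, -0.6]
gripper_width: -0.002
```

Call:
{"fn": "carry_out", "kwargs": {
  "deltas": [
    [[0, 0.3, 0], 0],
    [[0, 1, 0], 0],
    [[0, 1.5, 0], 0],
    [[0, 1.5, -3], 0],
    [[0, 1.5, -7], 0],
    [[0, 1.5, -11], 0],
    [[0, 2.5, -15], 0],
    [[0, 4, -19], 0],
    [[0, 5, -19], 0],
    [[0, 5, -19], 0]
  ]
}}

```text
t: 28.12
eef_pos: [0.6342, -0.1696, 0.2494]
tool_rot: [0.003, 0.767, 0.642, 0.005]
contact_force: [-0.7, 0.9, 0.4]
gripper_width: 0.001
```

Run:
```python
from h import *
deltas(O+np.array([0,0,.248]),79.3)
im=reds(200); cv2.imwrite('pics/w8.png',im[:,:,::-1])
```

```text
t 28.12 eef [ 0.6342 -0.1696  0.2494] ang 79.91 tilt z [ 0.011  0.001 -1.   ] -> shift [-0.09 -1.1   0.12] turn 0.61 F [-0.7  0.9  0.4] w 0.001
TCP lane 0.0102 0.0009
[ 232    0   58  126 5468] [ 0.5197 -0.1468  0.098 ] lane -0.1057 across 0.0021
```

View pics/w8.png

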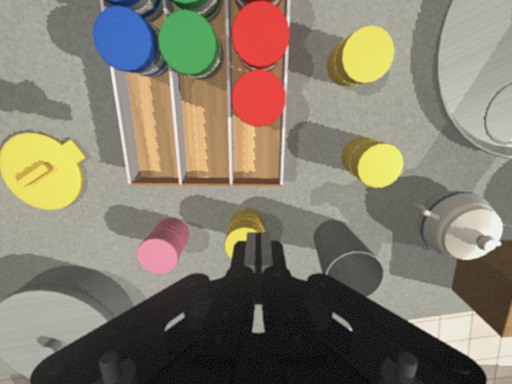

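Three red lids stand in line, with the rear one at (258,97). I've now used all 12 views. I'll move the arm clear and do the last check numerically from the top camera.

Call:
{"fn": "carry_out", "kwargs": {
  "deltas": [
    [[4, -1, -1], 0],
    [[8, -3, -2], 0],
    [[13, -5, -2], 0],
    [[18, -7, -2], 0],
    [[23, -9, -2], 0],
    [[28, -11, -2], 0],
    [[33, -13, -2], 0],
    [[38, -15, -2], 0],
    [[42, -17, -2], 0],
    [[42, -17, -2], 0]
  ]
}}

```text
t: 29.42
eef_pos: [0.5363, 0.2781, 0.2663]
tool_rot: [0.001, 0.764, 0.645, 0.003]
contact_force: [0.6, -0.5, -0.0]
gripper_width: -0.001
```

Run:
```python
from h import *
c=get_calibration('top'); im=read_camera('top'); hsv=cv2.cvtColor(im,cv2.COLOR_RGB2HSV)
cen=np.array([.51715,-.21513,0])
for col,lo,hi in(('red',0,5),('green',50,75),('blue',105,125)):
    m=((hsv[...,0]>=lo)&(hsv[...,0]<=hi)&(hsv[...,1]>190)&(hsv[...,2]>90)).astype(np.uint8)
    k,l,s,ce=cv2.connectedComponentsWithStats(m)
    for i in range(1,k):
        if s[i,4]>60:
            p=at(c,ce[i][::-1],.098)-cen; print(col,s[i],(p@u).round(4),(p@v).round(4))
for q,z in (('katori',.037),('thali',.003),('jug_lid',.02)): 
    d=models.spot_in(q,'top')[0]; print(q,d['centre'])
print(readout.get_obs()['eef_pos'])
```

```text
red [293 190  24  60 892] -0.0405 0.0674
green [319 211  19  18 261] -0.0285 0.0013
green [316 231  19  18 268] -0.086 0.0022
blue [340 215  19  18 273] -0.0314 -0.0579
blue [338 234  19  19 286] -0.0867 -0.0591
katori [188.5, 167.0]
thali [212.2, 190.6]
jug_lid [187.1, 408.2]
[0.53962882 0.27168204 0.26762629]
```

Run:
```python
from h import *
print(bot.hand_in())
```

```text
the job is handed in; nothing more can be done
None
```

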